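# Eject the stuck slug from the pellet die

### The job

A pressed slug is stuck in the bore of the die sleeve beside the press. Take the longer of the two push rods out of the white rest and, keeping hold of it, push it down through the sleeve so that the slug comes out below and drops into the tray of the stand; push until the rod's collar sits on top of the sleeve, then let go and leave the rod standing there. Leave the short rod in its rest.

Things in the scene. Friction and masses are not known exactly. Their poses are not given: they have to be found in the camera images.
- rod_long_handle (a point): Centre of the long push rod's handle. Upright metal rod, 0.18 kg, standing 28 mm higher than the other. From below: shank 18 mm dia x 64 mm, chamfered tip, collar 52 dia x 6, grooved round handle 26 dia x 56. The point is on the axis, 34 mm above the collar's underside, 98 above the tip, 28 below the top; z axis up. The tip stands loose, 36 mm deep in the rest: lift over 40 mm to clear it.
- rod_short_handle (a point): Centre of the short rod's handle: same make, but its shank is only 30 mm, too short to eject the slug; leave it. The rest is a fixed white block 60 x 140 x 42 mm; the rods stand in it 80 mm apart along its long side, i.e. on the line between the two handles. A grasp closing across that line has most room.
- bore_mouth (a point): Top centre of the bore of the upright steel sleeve (60 mm outside dia, 50 tall), 108 mm above the worktop; z axis up. It is on a 100 mm square plate on four pillars over a rimmed tray, all fixed. Bore 35 mm dia (45 in the plate), 58 mm long with the plate, open 42 mm above the tray. With the long rod's collar on the sleeve, its handle centre is 34 mm above this point, its tip 6 mm below the bore.
- slug_center (a point): Centre of the slug, a plain pale ceramic disc 32 mm dia x 18 mm thick, 0.06 kg, held in the bore by hidden sprung detents. At the start about 36 mm below the mouth (top face 27 mm below). It gives way to a steady push of about 10 N, drags with 5 to 15 N for about 20 mm of travel, then drops into the tray, its centre then about 17 mm above the worktop.
Things that resemble listed ones, but are neither listed nor needed, are in the scene too. Leave any green look-alike of the part that bears rod_long_handle alone.

How it is judged:
On the way:
1. the slug is pushed out of the lower end of the bore while the long rod in the bore is held by the gripper (z of slug_center in the frame of bore_mouth below -0.067 m and horizontal distance between rod_long_handle and bore_mouth below 0.025 m and z of rod_long_handle in the frame of bore_mouth below 0.085 m and contact force between the fingers and rod_long above 0.5 N), for 0.1 s.
At the end, for the whole second after the job is handed in: The slug lies in the tray under the bore (centre at least 75 mm below the mouth, within 50 mm of the bore axis), the long rod stands in the bore with its collar within 10 mm of the sleeve's top, within 20 mm of the axis and within 0.2 rad of upright, released, and both are at rest (z of slug_center in the frame of bore_mouth below -0.075 m and horizontal distance between slug_center and bore_mouth below 0.05 m and z of rod_long_handle in the frame of bore_mouth between 0.024 and 0.044 m and horizontal distance between rod_long_handle and bore_mouth below 0.02 m and angle between rod_long_handle's own z axis and vertical below 0.2 rad and linear speed of each of rod_long, slug below 0.02 m/s); the robot touches nothing.
It fails at once if the short rod is moved more than 30 mm from its place in the rest (distance of rod_short_handle from where it was at the start of the episode above 0.03 m).
It also fails if it takes over 42 s, if anything falls off the work surface, if the arm or the gripper's body presses on something with over 40 N, if the wrist force passes 120 N, or if a joint passes its speed limit or range.

### The arm

A 7-joint arm with a two-finger parallel gripper is mounted at the origin on a cart in front of the work surface, level with it; the furniture and walls round the work are solid. World frame = base frame: x ahead of the robot, y to its left, z up, the work surface at z = 0. Lengths are in m, angles in rad, forces in N, time in s.
With the tool pointing down it reaches from about 0.4 to 0.85 m from the base axis. Payload 4.5 kg.
Tool frame: the origin (TCP) lies on the centre line of the jaws, within the pads' length; the fingertips stand r.tip_extent ahead of it and the grasp point (between the pads) is the TCP (r.tip_extent is the distance from the TCP to the fingertips, in m); z points along the fingers, y is the line along which they close (so a half turn about z gives the same grasp; the last joint's range is limited). The gripper opens to 88 mm and grips with 3 to 60 N. Pads are 18 mm wide; open, the fingers measure 123 mm over their backs; the gripper's body (75 mm by 187 mm) begins 45 mm behind the grasp point.
Start: joints at [-1.138, 0.689, -0.195, 1.565, 0.157, 0.902, -0.215], TCP at [0.243, 0.576, 0.258] pointing down, gripper open.
Joint ranges: [-3.01, 3.01], [-0.46, 2.08], [-1.47, 1.51], [0.13, 2.56], [-1, 4.14], [0.04, 2.09], [-2.66, 2.66]. Speed limits (rad/s): [2.57, 2.57, 3.14, 3.14, 3.14, 3.14, 3.14].

### API

Orientations are given as a unit quaternion [x, y, z, w].
In Python, from plant import sensors, vision, finish_job, r gives the robot as it stands. The module is installed in compiled form; this text tells all that it offers.
- The arm moves only by the tool step_arm, never from a script. Its argument "steps" is a list of rows, each a list of 2 entries, a list of its own where there are three numbers: the shift along the tool's x, y, z in cm, then the turn, a rotation vector about the tool's x, y, z in degrees. A call has 1 to 12 rows; each row shifts and turns the commanded pose from where the row before left it, along the tool's axes as they then stand; what a row does not reach is not made up. A row lasts 1/8 s, in which the tool goes at most 62.5 mm and 10.7 degrees, less where a joint would pass 70% of its speed; a pose out of reach is approached as far as the arm can. A call with a gripper value outside its range is refused whole. "claw" is the opening, from -1 (shut) to 1 (fully open), set as the call begins (left out, the last holds). The fingers move at their own pace and stop on an object; "grip_force" is the grip in N (left out, the last holds). Time passes only in rows, so rows that do not move let the fingers close. It gives the time, the measured TCP pose, the force, the opening and the grip force at its end, in the units of the state.
- sensors.get_state(): the state, without advancing time (a new reading comes with each control period).
- vision.snapshot(name): name is "scene" or "top"; returns a dict with "img" (480x640x3 uint8, red, green, blue), "fx", "fy", "cx", "cy" (pixels), "position" and "rotation" of the camera in the world. Camera axes: x right, y down, z forward; pixel columns grow to the right and rows downward; lengths in m; the calibration is good to about 2 mm. A picture is of the moment at which its call begins. There is no depth.
- finish_job(): hands the job in; it is judged then, once.
The state is a dict: "clock": time; "q": joint angles; "qd": joint speeds; "joint_torque": joint torques, N m; "tool_pos": TCP position; "eef_rot": TCP orientation; "contact_force": force on the tool from outside, world axes, zero at the start; "moment": the same for the moment, N m; "opening": opening from 0.0 (shut) to 1.0 (fully open); "finger_force": force on a finger pad.
Only numpy, scipy, OpenCV 4.12 (cv2) and the standard library are available. Lean on these libraries where they do the work, as an engineer would, in place of code of your own. Each camera call takes 0.05 s, during which the arm holds its last target. There are 200 camera calls.

## Working session

There is one attempt and no reset: what is moved stays moved. The work goes in short steps, Python scripts to look and compute and a tool call to move; the robot and the scene stay as the last step left them, time stands still between calls to the robot, and variables do not carry over. Pictures are saved under pics/ and viewed, at most 10 in all, crops included, and the job is handed in when it is done.

Besides the shell and the picture viewer there is one more tool, called after ">>>" as a command line: name --argument value ..., lists and objects as JSON in quotes. step_arm: Moves the arm, as the interface text tells. Its arguments: {"type":"object","properties":{"steps":{"type":"array"},"claw":{"type":"number"},"grip_force":{"type":"number"}},"required":["steps"]}

```bash
mkdir -p pics
python3 - <<'E'
from plant import sensors, vision, r
import cv2,pickle
for n in("scene","top"):
    s=vision.snapshot(n); pickle.dump(s,open(n+'.pkl','wb')); cv2.imwrite(f'pics/{n}0.png',s['img'][:,:,::-1])
    print(n,s['fx'],s['cx'],s['cy'],s['position'],s['rotation'])
st=sensors.get_state();print(r.tip_extent,st)
E
```

```text
scene 599.8414870565042 314.90588945503225 235.67827413645728 [ 0.27119557 -0.53265793  0.78612013] [ 0.91699287 -0.20115945  0.07646465 -0.33587514]
top 609.8062240701732 309.50011872515904 235.2767339668486 [ 3.50360295e-01 -9.25012928e-04  9.85930907e-01] [ 0.70661393 -0.70124275  0.0676933  -0.06612855]
0.019 {'clock': 0.1, 'q': array([-1.13820659,  0.68986571, -0.19453628,  1.56623867,  0.15730069,
        0.90250767, -0.21514899]), 'qd': array([-1.17455946e-04, -2.38335476e-03, -1.59592696e-03, -3.08255079e-03,
        4.80061800e-04, -5.51874132e-04, -7.79137529e-05]), 'joint_torque': array([-2.71795085e-03, -5.28501856e+01, -1.27141222e+00, -1.53837508e+01,
       -5.25634142e-02,  1.98022768e-03,  3.37772792e-05]), 'tool_pos': array([0.24251196, 0.57544918, 0.25701246]), 'eef_rot': array([ 1.98056509e-01,  9.80190266e-01, -8.06979697e-04, -1.04897015e-04]), 'contact_force': array([0.14642895, 0.10485304, 0.76591798]), 'moment': array([-0.02258006,  0.02945834, -0.00622823]), 'finger_force': 0.0, 'opening': 0.9977897718936751}
```

View pics/scene0.png

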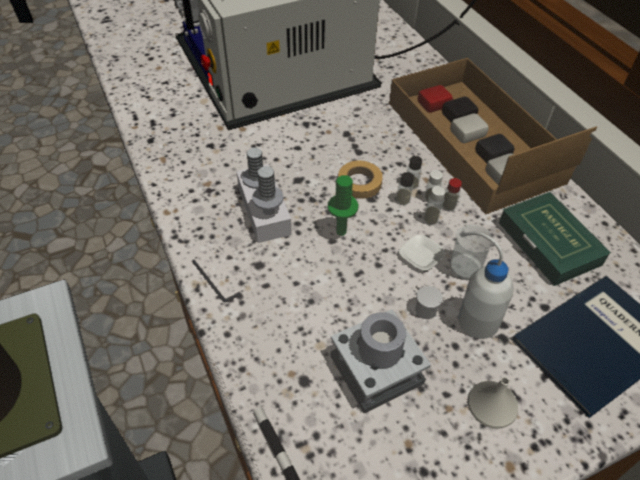

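View pics/top0.png

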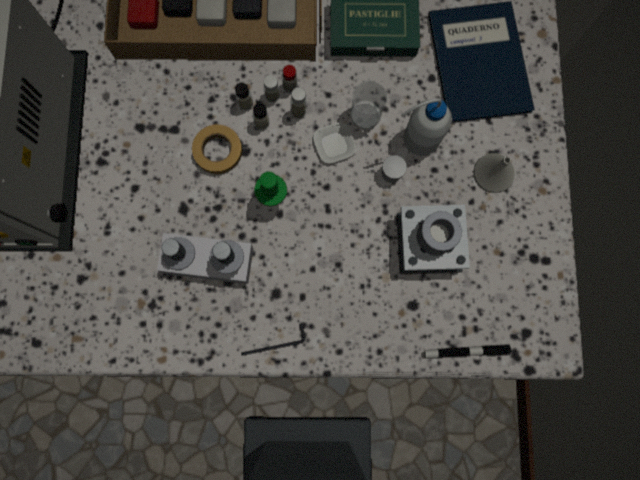

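Scene view: the white rest holds two metal rods, tops at about (255,153) and (267,174). A green look-alike stands at (344,190), and the sleeve's bore mouth is at (383,335). In the top view the handle tops are at about (172,248) and (222,252), with the sleeve at (440,231). I'll enlarge these to tell the long rod from the short one.

Run:
```python
import cv2,pickle,numpy as np
a=pickle.load(open('scene.pkl','rb'))['img'];b=pickle.load(open('top.pkl','rb'))['img']
def c(i,x,y,w,h,k):return cv2.resize(i[y:y+h,x:x+w],None,fx=k,fy=k,interpolation=cv2.INTER_CUBIC)
A=np.hstack([c(a,225,135,80,60*2-10,3),c(b,150,225,110,110,3)[:330],])
B=np.hstack([c(a,330,300,100,80,3),c(b,395,200,80,80,3)])
W=max(A.shape[1],B.shape[1]);p=lambda i:np.pad(i,((0,0),(0,W-i.shape[1]),(0,0)))
o=np.vstack([p(A),p(B)]);print(o.shape);cv2.imwrite('pics/crop1.png',o[:,:,::-1])
```

```text
(570, 570, 3)
```

View pics/crop1.png

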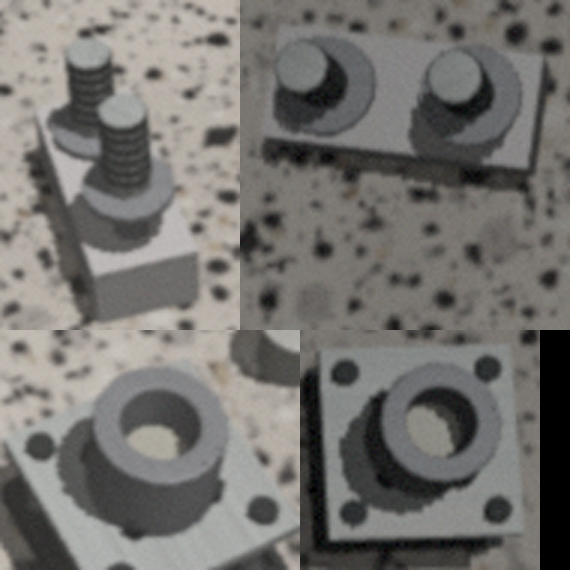

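The near rod (scene (266,171), top (222,250)) shows a shank gap under its collar and stands higher, so it is the long rod. The other rod, at (255,152) and (171,248), has its collar on the rest, so it is the short one. The green one is ignored. Next I triangulate.

```bash
cat > h.py <<'E'
import numpy as np
from scipy.spatial.transform import Rotation as R
def Rm(s):
    q=np.array(s['rotation']); return R.from_quat(q).as_matrix() if q.size==4 else q
def ray(s,p): return Rm(s)@np.array([(p[0]-s['cx'])/s['fx'],(p[1]-s['cy'])/s['fy'],1])
def plane(s,p,z):
    d=ray(s,p);o=np.array(s['position']);return o+d*(z-o[2])/d[2]
def tri(s1,p1,s2,p2):
    A=np.zeros((3,3));b=np.zeros(3)
    for s,p in((s1,p1),(s2,p2)):
        d=ray(s,p);d/=np.linalg.norm(d);M=np.eye(3)-np.outer(d,d);A+=M;b+=M@s['position']
    return np.linalg.solve(A,b)
def proj(s,X):
    c=Rm(s).T@(np.array(X)-s['position']);return np.array([s['cx']+s['fx']*c[0]/c[2],s['cy']+s['fy']*c[1]/c[2]])
E
python3 - <<'E'
import pickle;from h import *
np.set_printoptions(precision=4,suppress=True)
a=pickle.load(open('scene.pkl','rb'));b=pickle.load(open('top.pkl','rb'))
for n,p,q,z in(('long',(266.3,171.3),(222,250.3),.132),('short',(255,152.3),(170.7,247.5),.104),('bore',(383.3,331.5),(442,230.7),.108)):
    print(n,tri(a,p,b,q),plane(a,p,z),plane(b,q,z))
# rest top corners in top view at z .042
for q in((163,234),(251.5,245),(247,281),(158,271)): print(plane(b,q,.042))
print(R.from_quat([1.98056509e-01,9.80190266e-01,-8.06979697e-04,-1.04897015e-04]).as_matrix())
E
```

```text
long [0.4926 0.1216 0.132 ] [0.4937 0.1215 0.132 ] [0.4915 0.1217 0.132 ]
short [0.5015 0.2009 0.1037] [0.5031 0.2004 0.104 ] [0.4997 0.2011 0.104 ]
bore [ 0.5282 -0.1975  0.1062] [ 0.5283 -0.1984  0.108 ] [ 0.5272 -0.1968  0.108 ]
[0.5317 0.2285 0.042 ]
[0.5152 0.0886 0.042 ]
[0.4584 0.0942 0.042 ]
[0.4729 0.2332 0.042 ]
[[-0.9215  0.3883 -0.0005]
 [ 0.3883  0.9215 -0.0015]
 [-0.0001 -0.0016 -1.    ]]
```

Heights fit (132, 104 and 106 mm), and the rods measure 79.8 mm apart. I'm moving toward the rest while keeping clear of the press.

>>> step_arm --steps '[[[-2.3,-2.6,-0.3],[0,0,0]],[[-2.3,-2.6,-0.3],[0,0,0]],[[-2.3,-2.6,-0.3],[0,0,0]],[[-2.3,-2.6,-0.3],[0,0,0]],[[-2.3,-2.6,-0.3],[0,0,0]],[[-2.3,-2.6,-0.3],[0,0,0]],[[-2.3,-2.6,-0.3],[0,0,0]],[[-2.3,-2.6,-0.3],[0,0,0]],[[-2.3,-2.6,-0.3],[0,0,0]],[[-2.3,-2.6,-0.3],[0,0,0]]]' --claw 1 --grip_force 40

```text
clock: 1.35
tool_pos: [0.3538, 0.2458, 0.2877]
eef_rot: [0.198, 0.98, -0.0, -0.0]
contact_force: [0.8, -0.5, -0.2]
opening: 1.003
finger_force: 0.0
```

>>> step_arm --steps '[[[0,0,0],[0,0,9.2]],[[0,0,0],[0,0,9.2]],[[0,0,0],[0,0,9.2]],[[0,0,0],[0,0,9.2]],[[0,0,0],[0,0,9.2]],[[0,0,0],[0,0,9.2]],[[0,0,0],[0,0,9.2]],[[0,0,0],[0,0,9.2]],[[0,0,0],[0,0,0]]]'

```text
clock: 2.48
tool_pos: [0.3534, 0.247, 0.2875]
eef_rot: [0.745, 0.667, -0.0, 0.0]
contact_force: [0.1, -0.7, -0.8]
opening: 1.001
finger_force: 0.0
```

```bash
cat > d.py <<'E'
import sys;from h import *
from plant import sensors
np.set_printoptions(precision=4,suppress=True)
s=sensors.get_state();M=R.from_quat(s['eef_rot']).as_matrix()
t=np.array(list(map(float,sys.argv[1:4])))
print(s['clock'],s['tool_pos'],s['q']);print(M)
print('tool shift cm',100*M.T@(t-s['tool_pos']),'y angle',np.degrees(np.arctan2(M[1,1],M[0,1])),s['contact_force'],s['opening'],s['finger_force'])
E
python3 d.py .4926 .1216 .22
python3 - <<'E'
import pickle;from h import *
a=pickle.load(open('scene.pkl','rb'));b=pickle.load(open('top.pkl','rb'))
print('bottle',tri(a,(497,268),b,(436,108)),'funnel',tri(a,(494,384),b,(506,159)))
E
```

```text
2.475 [0.3534 0.247  0.2875] [-0.8118  0.3994  0.1359  2.0891 -0.0857  0.6587 -0.7293]
[[ 0.1104  0.9939 -0.0003]
 [ 0.9939 -0.1104 -0.0006]
 [-0.0006 -0.0002 -1.    ]]
tool shift cm [-10.9254  15.2158   6.7579] y angle -6.336870478259601 [ 0.0664 -0.7072 -0.8236] 1.0012223192277259 0.0
bottle [ 0.70776418 -0.18846768  0.13429064] funnel [ 0.64442233 -0.30826131  0.06621428]
```

>>> step_arm --steps '[[[-1.82,2.54,1.0],[0,0,0]],[[-1.82,2.54,1.0],[0,0,0]],[[-1.82,2.54,1.0],[0,0,0]],[[-1.82,2.54,1.0],[0,0,0]],[[-1.82,2.54,1.0],[0,0,0]],[[-1.82,2.52,1.0],[0,0,0]],[[0,0,0],[0,0,0]],[[0,0,0],[0,0,0]]]'

```text
clock: 3.48
tool_pos: [0.4919, 0.1221, 0.2276]
eef_rot: [0.745, 0.667, -0.0, -0.001]
contact_force: [0.0, 1.1, -0.5]
opening: 0.996
finger_force: 0.0
```

```bash
python3 d.py .4926 .1216 .106
python3 - <<'E'
from plant import vision;import cv2,numpy as np;from h import *
s=vision.snapshot('scene');i=s['img'][90:290,180:360];cv2.imwrite('pics/pre.png',cv2.resize(i,None,fx=3,fy=3)[:,:,::-1])
E
```

```text
3.475 [0.4919 0.1221 0.2276] [-0.3897  0.5829  0.0888  1.9589 -0.0878  0.6044 -0.3535]
[[ 0.1102  0.9939 -0.0011]
 [ 0.9939 -0.1102  0.0007]
 [ 0.0006 -0.0012 -1.    ]]
tool shift cm [-0.05    0.088  12.1624] y angle -6.326487813716274 [ 0.0467  1.1168 -0.5404] 0.9963654201484586 0.0
```

View pics/pre.png

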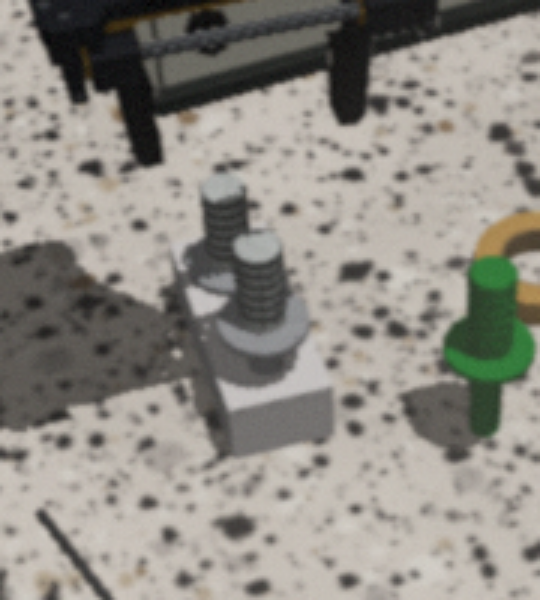

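The open jaws stand above the long rod (crop (258,280)), one finger on each side, with the green rod well clear. I'm descending and closing.

>>> step_arm --steps '[[[0,0,1.7],[0,0,0]],[[0,0,1.7],[0,0,0]],[[0,0,1.7],[0,0,0]],[[0,0,1.7],[0,0,0]],[[0,0,1.7],[0,0,0]],[[0,0,1.7],[0,0,0]],[[0,0,1.7],[0,0,0]],[[0,0,0],[0,0,0]]]' --claw 1

```text
clock: 4.53
tool_pos: [0.4914, 0.1226, 0.1083]
eef_rot: [0.745, 0.667, -0.001, -0.001]
contact_force: [-0.4, -0.9, -0.6]
opening: 1.001
finger_force: 0.0
```

>>> step_arm --steps '[[[0,0,0],[0,0,0]],[[0,0,0],[0,0,0]],[[0,0,0],[0,0,0]],[[0,0,0],[0,0,0]],[[0,0,0],[0,0,0]],[[0,0,0],[0,0,0]],[[0,0,0],[0,0,0]],[[0,0,0],[0,0,0]]]' --claw -1 --grip_force 50

```text
clock: 5.52
tool_pos: [0.4927, 0.1215, 0.1087]
eef_rot: [0.746, 0.666, 0.0, 0.0]
contact_force: [0.7, 0.7, 0.8]
opening: 0.283
finger_force: 50.0
```

Gripped: the opening is about 25 mm, which fits the 26 mm grooved handle. I'm lifting.

>>> step_arm --steps '[[[0,0,-1.3],[0,0,0]],[[0,0,-1.3],[0,0,0]],[[0,0,-1.3],[0,0,0]],[[0,0,-1.3],[0,0,0]],[[0,0,-1.3],[0,0,0]],[[0,0,-1.3],[0,0,0]],[[0,0,-1.3],[0,0,0]],[[0,0,-1.3],[0,0,0]],[[0,0,-1.3],[0,0,0]],[[0,0,-1.3],[0,0,0]],[[0,0,-1.3],[0,0,0]],[[0,0,0],[0,0,0]]]'

```text
clock: 7.02
tool_pos: [0.4933, 0.1216, 0.2528]
eef_rot: [0.746, 0.666, 0.001, 0.0]
contact_force: [-0.6, -0.5, -1.8]
opening: 0.285
finger_force: 50.0
```

```bash
python3 d.py .5278 -.1975 .255
```

```text
7.025 [0.4933 0.1216 0.2528] [-0.3963  0.5448  0.1     1.9308 -0.0838  0.6676 -0.3575]
[[ 0.1123  0.9937  0.0022]
 [ 0.9937 -0.1123  0.0008]
 [ 0.001   0.0021 -1.    ]]
tool shift cm [-31.325    7.0156  -0.2391] y angle -6.448360050684721 [-0.6243 -0.5102 -1.7716] 0.2851551694816596 49.999825302511454
```

>>> step_arm --steps '[[[-1.6,0.36,0],[0,0,0]],[[-3.2,0.72,0],[0,0,0]],[[-3.2,0.72,0],[0,0,0]],[[-3.2,0.72,0],[0,0,0]],[[-3.2,0.72,0],[0,0,0]],[[-3.2,0.72,0],[0,0,0]],[[-3.2,0.72,0],[0,0,0]],[[-3.2,0.72,0],[0,0,0]],[[-3.2,0.72,0],[0,0,0]],[[-2.5,0.56,0],[0,0,0]],[[-1.6,0.36,0],[0,0,0]],[[0,0,0],[0,0,0]]]'

```text
clock: 8.52
tool_pos: [0.5267, -0.1991, 0.2512]
eef_rot: [0.747, 0.665, -0.0, -0.0]
contact_force: [-1.2, 0.0, -1.6]
opening: 0.283
finger_force: 50.0
```

```bash
python3 d.py .5278 -.1975 .215
python3 - <<'E'
from plant import vision;import cv2,numpy as np,pickle;from h import *
s=vision.snapshot('scene');pickle.dump(s,open('s2.pkl','wb'));i=s['img'][210:410,280:480];cv2.imwrite('pics/over.png',cv2.resize(i,None,fx=3,fy=3)[:,:,::-1])
E
```

```text
8.525 [ 0.5267 -0.1991  0.2512] [ 0.248   0.6133  0.0519  1.7703 -0.0425  0.7599  0.206 ]
[[ 0.1151  0.9934 -0.001 ]
 [ 0.9934 -0.1151 -0.0004]
 [-0.0005 -0.0009 -1.    ]]
tool shift cm [0.1745 0.0902 3.6239] y angle -6.6090677232391295 [-1.156   0.0011 -1.6285] 0.2829325947263566 49.999856650829315
```

View pics/over.png

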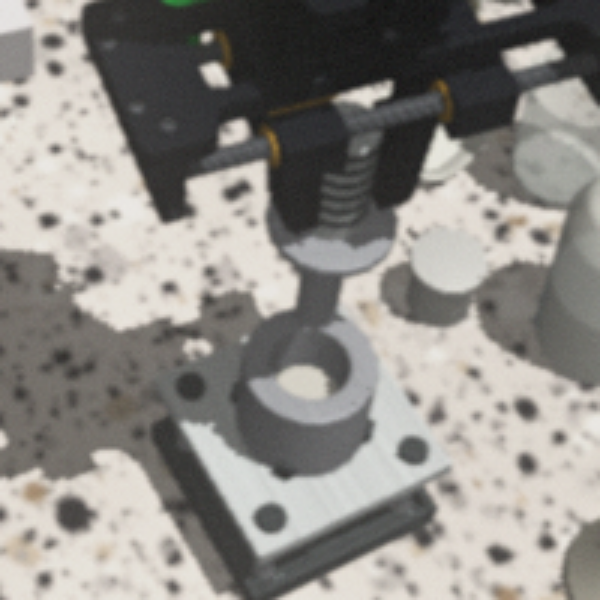

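The rod hangs upright over the sleeve, collar centre near crop (333,228) and tip near (315,335). The slug is visible in the bore at (303,382). I'll check the hang against the projection.

Run:
```python
import pickle;from h import *
s=pickle.load(open('s2.pkl','rb'))
T=np.array([.5267,-.1991,0])
for z in(.2185,.2125,.1485):
    p=proj(s,T+[0,0,z]);print(z,(p-[280,210])*3)
c=np.array([.5278,-.1975,.108]);print('mouth',(proj(s,c)-[280,210])*3)
```

```text
0.2185 [333.36796666 217.87991153]
0.2125 [331.80129116 226.89568313]
0.1485 [316.27669945 316.23528999]
mouth [307.87985655 363.20720963]
```

The projection agrees within about 1 mm. I'm centring and inserting.

>>> step_arm --steps '[[[0.15,0.1,0],[0,0,0]],[[0,0,1],[0,0,0]],[[0,0,1],[0,0,0]],[[0,0,1],[0,0,0]],[[0,0,1],[0,0,0]],[[0,0,1],[0,0,0]],[[0,0,1],[0,0,0]],[[0,0,0],[0,0,0]],[[0,0,0],[0,0,0]]]'

```text
clock: 9.7
tool_pos: [0.5288, -0.1962, 0.1919]
eef_rot: [0.746, 0.666, 0.0, 0.0]
contact_force: [-0.8, 0.3, -2.7]
opening: 0.282
finger_force: 50.0
```

```bash
python3 d.py .5278 -.1975 .1467
```

```text
9.7 [ 0.5288 -0.1962  0.1919] [ 0.2488  0.6972  0.0416  1.8254 -0.0461  0.6195  0.2057]
[[ 0.1124  0.9937  0.0005]
 [ 0.9937 -0.1124 -0.0001]
 [-0.      0.0005 -1.    ]]
tool shift cm [-0.1435 -0.0892  4.5158] y angle -6.451144141964713 [-0.7851  0.3032 -2.7329] 0.2822334403259017 49.9997922219336
```

>>> step_arm --steps '[[[-0.05,-0.05,0.4],[0,0,0]],[[0,0,0.4],[0,0,0]],[[0,0,0.4],[0,0,0]],[[0,0,0.4],[0,0,0]],[[0,0,0.4],[0,0,0]],[[0,0,0.4],[0,0,0]],[[0,0,0.4],[0,0,0]],[[0,0,0.4],[0,0,0]],[[0,0,0],[0,0,0]]]'

```text
clock: 10.82
tool_pos: [0.5277, -0.1964, 0.159]
eef_rot: [0.746, 0.666, -0.0, -0.001]
contact_force: [-0.6, -0.3, -1.8]
opening: 0.281
finger_force: 50.0
```

>>> step_arm --steps '[[[0,0,0.3],[0,0,0]],[[0,0,0.3],[0,0,0]],[[0,0,0.3],[0,0,0]],[[0,0,0.2],[0,0,0]],[[0,0,0],[0,0,0]],[[0,0,0],[0,0,0]]]'

```text
clock: 11.58
tool_pos: [0.5282, -0.1965, 0.1487]
eef_rot: [0.746, 0.666, 0.0, 0.0]
contact_force: [-0.3, -0.2, -2.3]
opening: 0.283
finger_force: 50.0
```

Run:
```python
from plant import vision;import cv2,numpy as np
s=vision.snapshot('scene');i=s['img'][230:430,280:480];t=vision.snapshot('top')['img'][170:290,380:500]
o=np.hstack([cv2.resize(i,(400,400)),cv2.resize(t,(400,400))])
cv2.imwrite('pics/in.png',o[:,:,::-1])
```

```text
(no output)
```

View pics/in.png

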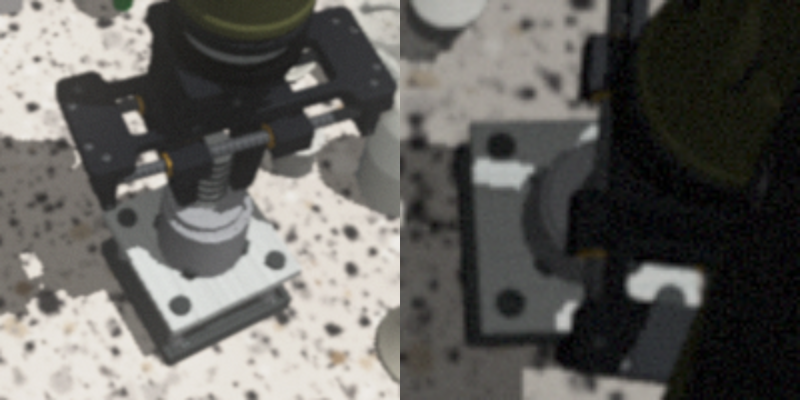

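The collar, near (208,212) in the left half, is almost seated. The slug is hidden under the plate. I'm pressing on gently until contact.

>>> step_arm --steps '[[[0,0,0.1],[0,0,0]],[[0,0,0.1],[0,0,0]],[[0,0,0],[0,0,0]]]'

```text
clock: 12.05
tool_pos: [0.5281, -0.1965, 0.1467]
eef_rot: [0.746, 0.666, 0.0, -0.0]
contact_force: [-1.1, -0.1, -0.7]
opening: 0.281
finger_force: 50.0
```

>>> step_arm --steps '[[[0,0,0.1],[0,0,0]],[[0,0,0.1],[0,0,0]],[[0,0,0],[0,0,0]]]'

```text
clock: 12.42
tool_pos: [0.5281, -0.1965, 0.1466]
eef_rot: [0.746, 0.666, 0.0, 0.0]
contact_force: [-3.0, 1.3, 15.7]
opening: 0.283
finger_force: 50.0
```

The collar seated exactly at the predicted height (15.7 N of contact). I'm easing off, opening and retreating.

>>> step_arm --steps '[[[0,0,-0.15],[0,0,0]],[[0,0,0],[0,0,0]]]'

```text
clock: 12.68
tool_pos: [0.5283, -0.1966, 0.1467]
eef_rot: [0.746, 0.666, 0.0, 0.0]
contact_force: [-2.0, 0.5, 7.2]
opening: 0.283
finger_force: 50.0
```

>>> step_arm --steps '[[[0,0,0],[0,0,0]],[[0,0,0],[0,0,0]],[[0,0,0],[0,0,0]],[[0,0,0],[0,0,0]],[[0,0,0],[0,0,0]],[[0,0,0],[0,0,0]],[[0,0,0],[0,0,0]],[[0,0,0],[0,0,0]]]' --claw 1

```text
clock: 13.68
tool_pos: [0.5281, -0.1965, 0.1462]
eef_rot: [0.746, 0.666, 0.0, 0.0]
contact_force: [0.2, 0.1, -0.1]
opening: 0.995
finger_force: 0.0
```

>>> step_arm --steps '[[[0,0,-1],[0,0,0]],[[0,0,-1.5],[0,0,0]],[[0,0,-2],[0,0,0]],[[0,0,-2],[0,0,0]],[[0,0,-2],[0,0,0]],[[0,0,-2],[0,0,0]],[[3,0,0],[0,0,0]],[[3,0,0],[0,0,0]],[[3,0,0],[0,0,0]],[[3,0,0],[0,0,0]],[[3,0,0],[0,0,0]],[[0,0,0],[0,0,0]]]'

```text
clock: 15.18
tool_pos: [0.5454, -0.0445, 0.2522]
eef_rot: [0.744, 0.668, 0.001, -0.0]
contact_force: [0.2, 0.2, 1.0]
opening: 1.002
finger_force: 0.0
```

Run:
```python
from plant import vision;import cv2,numpy as np
s=vision.snapshot('scene');i=s['img'][230:430,280:480];t=vision.snapshot('top')['img'][170:290,380:500]
o=np.hstack([cv2.resize(i,(400,400)),cv2.resize(t,(400,400))])
cv2.imwrite('pics/end.png',o[:,:,::-1])
```

```text
(no output)
```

View pics/end.png

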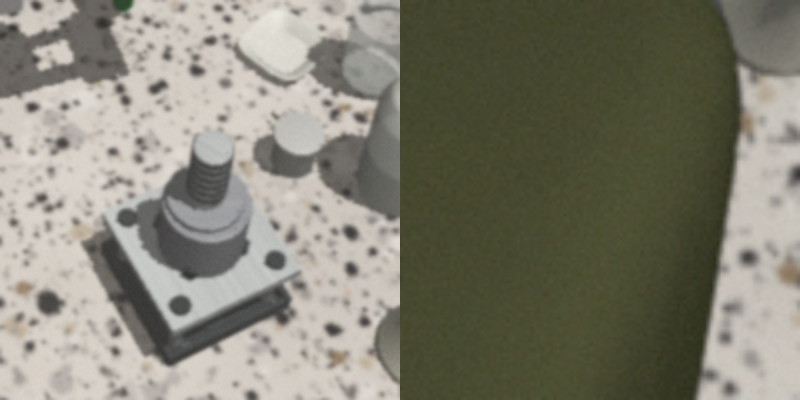

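The rod stands upright at (212,165) with its collar flat on the sleeve, and the gripper is clear. No slug shows outside the stand, so I'm handing in.

```bash
python3 -c "
from plant import finish_job;print(finish_job())"
```

```text
the job is handed in; nothing more can be done
None
```

I handed the job in at about 15 s: the long rod stands released in the sleeve with its collar seated, and the short rod was left in its rest. The slug should be in the tray, but the plate hid it from the camera, so I infer that from the rod's full travel.

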